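# Set the warming plate and lift a hot roll with the tongs

## Task

First turn the knob of the warming plate clockwise, little by little, until the black pointer of the dial stands on the red mark, and let go of the knob. Then take the tongs out of their wooden holder, close their jaws on the dark roll and lift it clear, about 10 cm above the plate, without the robot touching either roll itself; leave the light roll, the jam, the honey and the mug where they are. Finish while still holding the tongs with the dark roll in them: do not put anything down or let go.

Things in the scene. Friction and masses are not known exactly. Their poses are not given: they have to be found in the camera images.
- warmer: fixed warming plate, a low dark block 150 (x) x 370 (y) x 40 mm high; origin under its centre, x away from the robot and y to the left at yaw 0. The bare metal plate that carries the rolls covers local y -45 to +175 mm at height 40 mm, with a rim 3.5 mm higher; the black control panel covers the rest, with the dial's axis at local (0, -87) mm and the knob's at (0, -153) mm
- heat_knob_grip (a point): on the knob's vertical axis, 63 mm above the worktop, the height to grip. The knob is a grey upright bar 13 mm wide (local x), 42 mm long (local y, with a white line from the axis toward +y) and 26 mm high on a disc of 42 mm; its underside is 43 mm and its top 75 mm above the worktop. This point's axes turn with the knob: close the fingers along local x
- heat_knob (a joint): turn of the knob (rad), 0 to 3.4, growing clockwise seen from above; it stays where it is left (friction 0.03 N m). It starts somewhere between 0.4 and 1.0. It drives the pointer: pointer = 0.6 x knob. At 0 the white line points to the warmer's +y
- pointer (a joint): angle of the dial's black pointer (rad), growing clockwise seen from above, 0 = toward the warmer's +y. Driven by the knob only
- mark (a joint): angle of the red mark on the dial's rim (rad), measured like the pointer; different each time (0.85 to 1.1), always further clockwise than the pointer at the start
- pointer_tip (a point): tip of the black pointer, 36 mm from the dial's axis, 44.5 mm above the worktop; dial of 84 mm diameter, cream face
- mark_mid (a point): middle of the red mark (8 mm wide), also 36 mm from the dial's axis and at the same height
- caddy: fixed wooden holder for the tongs, an open-topped box 40 (x) x 112 (y) x 50 mm high with 4 mm walls and floor; origin under its centre
- tongs: kitchen tongs, 90 g, 160 mm high, standing upright, jaws down, inside the holder; origin midway between the jaw tips of the open tongs, local z up to the pivot, jaws open along local y. Round steel head with the pivot at z = 151 mm (top 160 mm), a steel arm on either side with a black grip pad high up and a red jaw at its end
- tongs_grip (a point): middle between the two black grip pads, 104 mm above the tips of the open jaws and 56 mm below the tongs' top: grip here from above, closing along local y. Pads are 18 mm wide (x), 50 mm high; over the pads the open tongs measure 50 mm along y, and 40 mm when closed on a 48 mm roll (pads then parallel). Squeezing the pads by 1 mm brings the jaws together by about 3 mm
- tongs_arm (a joint): closing angle between the two arms (rad): 0 = fully open (a spring holds them open), about 0.23 = closed on a roll, 0.5 = end of travel. Squeezing at the pads takes about 4 N when open and 6 N closed on a roll, more to press on the roll
- roll_dark: dark brown round bread roll, the one to lift, 30 to 65 g, 48 mm in diameter (widest 14 mm above its base), 36 mm high, origin under its centre; standing on the bare metal plate, on the left or right
- roll_dark_mid (a point): centre of the dark roll, 18 mm above its base
- roll_light: golden light bread roll of the same size, beside the dark one about 110 mm away; origin under its centre; stays where it is
- jar_jam: small jam jar with a whitish lid, 68 mm wide, 84 mm high, behind the tongs; bystander, origin under its centre
- jar_honey: jar with a red lid, 65 mm wide, 100 mm high, bystander, origin under its centre
- mug: cream mug, 86 mm wide, 122 mm with its handle, 90 mm high, bystander, origin under its centre
- tongs_jaws (a point): middle between the red jaws of the open tongs, 14 mm above their tips and 90 mm under the grip point. Each jaw is 26 mm wide (x), 32 mm high; open they are 80 mm apart inside, 90 mm outside. When closed on a roll the tips sit about 4 mm lower under the grip pads than when open
Not all that is in view belongs to the job. There is more than one size of the tongs; the one meant has the size given above. Of the things that look like the roll_light, the smaller one is meant.

How it is judged:
By the outcome, as a careful person would: the job done as asked, in the order asked, and still so for the second after the job is handed in, while the arm keeps its last pose, push and grip.
It also fails if it takes over 51 s, if anything falls off the work surface, if the arm or the gripper's body presses on something with over 40 N, if the wrist force passes 120 N, or if a joint passes its speed limit or range.

## Robot

A 6-joint arm with a two-finger parallel gripper is mounted at the origin on a cart in front of the work surface, level with it; the furniture and walls round the work are solid. World frame = base frame: x ahead of the robot, y to its left, z up, the work surface at z = 0. Lengths are in m, angles in rad, forces in N, time in s.
With the tool pointing down it reaches from about 0.35 to 0.725 m from the base axis. Payload 4.3 kg.
Tool frame: the origin (TCP) lies at the very end of the fingers, on their centre line; the grasp point (between the pads) lies r.grasp_offset behind it (r.grasp_offset is the distance from the TCP to the grasp point, in m); z points along the fingers, y is the line along which they close (so a half turn about z gives the same grasp; the last joint's range is limited). The gripper opens to 85 mm and grips with 20 to 120 N. Pads are 22 mm wide; open, the fingers measure 114 mm over their backs; the gripper's body (76 mm by 85 mm) begins 54 mm behind the grasp point. The pads swing forward as they close: fully open they stand 13 mm farther back than shut.
Start: joints at [-1.439, 0.377, 0.081, 1.274, 0, 1.46], TCP at [0.138, -0.558, 0.231] pointing down, gripper open.
Joint ranges: [-2.72, 2.72], [-0.84, 1.66], [-1.02, 1.22], [-1.77, 2.12], [-1.37, 1.28], [-3.14, 3.14]. Speed limits (rad/s): [2.57, 2.57, 3.14, 3.14, 3.14, 3.14].

## Interface

Orientations are given as a rotation vector (axis times angle).
In Python, from bench import r, vision, spotter gives the robot as it stands. The module is installed in compiled form; this text tells all that it offers.
- The arm moves only by the shell command python3 -m pendant 'ROWS'. ROWS is JSON, a list of rows, each a list of 7 numbers: the shift along the tool's x, y, z each as a share of 0.25 m, from -1 to 1, then the turn, a rotation vector about the tool's x, y, z each as a share of 60 degrees, from -1 to 1, then the closure, from -1 (fully open) to 1 (shut). A call has 1 to 10 rows; each row is the pose to reach, as a shift and turn from the pose commanded when the call began, along the tool's axes at that moment; what a row does not reach only later rows make up. A row lasts 1/12 s, in which the tool goes at most 41.7 mm and 7.16 degrees, less where a joint would pass 70% of its speed; a pose out of reach is approached as far as the arm can. A call with a number of a shift or a turn outside -1 to 1 is refused whole. A call with a gripper value outside its range is refused whole. The fingers move at their own pace and stop on an object; the grip force is fixed at half the most. Time passes only in rows, so rows that repeat a pose let the fingers close. It gives the time, the measured TCP pose, the force, the opening and the grip force at its end, in the units of the state.
- r.sense(): the state, without advancing time (a new reading comes with each control period).
- vision.snapshot(name): name is "side" or "top"; returns the picture (400x640x3 uint8, blue, green, red); there is no depth.
- vision.camera_model(name): a dict with "camera_matrix" (3x3 intrinsics, pixels), "view" (4x4, takes a point from world to camera coordinates). Camera axes: x right, y down, z forward; pixel columns grow to the right and rows downward; lengths in m; the calibration is good to about 2 mm. A picture is of the moment at which its call begins. camera_model takes no time and is no camera call.
- r.job_done(): hands the job in; it is judged then, once.
Trained networks look in the newest picture that a camera, given by its name, has taken for a name from the list of things; names that differ only in an ending like _2 or _b are one class to them, and where a whole thing is asked for, a point or a joint stands for the part that bears it (a point fixed in the world has none). Each returns a list of dicts, best first, with "conf" (0 to 1); they miss things now and then, are a little off and sometimes report something else, mostly with a low value. They report only what shows in the picture. A call takes as long as a camera call. They do not tell look-alikes from the thing itself.
- spotter.outline_of(camera, label): "region" (400x640 bool, what is visible of it) and "centre" ([column, row] in pixels, amid what is visible of it).
The state is a dict: "clock": time; "joints": joint angles; "dq": joint speeds; "joint_torque": joint torques, N m; "eef_pos": TCP position; "orientation": TCP orientation; "contact_force": force on the tool from outside, world axes, zero at the start; "moment": the same for the moment, N m; "gripper_width": finger opening in m; "finger_force": force on a finger pad.
Only numpy, scipy, OpenCV 4.12 (cv2) and the standard library are available. Lean on these libraries where they do the work, as an engineer would, in place of code of your own. Each camera call takes 0.05 s, during which the arm holds its last target. There are 200 camera calls.

## Working session

There is one attempt and no reset: what is moved stays moved. The work goes in short steps, Python scripts to look and compute and a shell command to move; the robot and the scene stay as the last step left them, time stands still between calls to the robot, and variables do not carry over. Pictures are saved under pics/ and viewed, at most 11 in all, crops included, and the job is handed in when it is done.

```bash
mkdir -p pics
python3 - <<'E'
from bench import r,vision,spotter
import cv2,numpy as np
s=r.sense();print({k:np.round(v,3).tolist() for k,v in s.items()},r.grasp_offset)
for n in("side","top"):
    im=vision.snapshot(n);cv2.imwrite(f"pics/{n}0.png",im)
    m=vision.camera_model(n);print(n,np.round(m["camera_matrix"],1).tolist(),np.round(m["view"],3).tolist())
    for l in("warmer","heat_knob_grip","tongs","caddy","roll_dark","roll_light","pointer","mark","jar_jam","jar_honey","mug"):
        print(l,[(round(d["conf"],2),np.round(d["centre"]).tolist(),int(d["region"].sum())) for d in spotter.outline_of(n,l)])
E
```

```text
{'clock': 0.0, 'joints': [-1.439, 0.378, 0.08, 1.274, -0.0, 1.461], 'dq': [-0.0, -0.001, -0.0, -0.0, 0.003, -0.001], 'joint_torque': [0.001, -46.36, 26.988, 0.021, 0.0, 0.0], 'eef_pos': [0.138, -0.558, 0.23], 'orientation': [-3.117, -0.379, 0.0], 'contact_force': [0.179, -0.543, 0.118], 'moment': [-0.004, 0.053, 0.031], 'finger_force': 0.0, 'gripper_width': 0.085} 0.0187
side [[493.3, 0.0, 320.7], [0.0, 493.3, 197.4], [0.0, 0.0, 1.0]] [[0.904, 0.428, -0.005, -0.5], [0.219, -0.473, -0.853, 0.028], [-0.368, 0.77, -0.521, 1.457], [0.0, 0.0, 0.0, 1.0]]
warmer [(0.74, [413.0, 193.0], 72), (0.65, [298.0, 278.0], 5972), (0.3, [309.0, 232.0], 246)]
heat_knob_grip [(0.84, [288.0, 305.0], 336)]
tongs [(0.79, [276.0, 138.0], 262), (0.78, [322.0, 164.0], 390), (0.78, [365.0, 177.0], 240)]
caddy [(0.7, [322.0, 187.0], 665), (0.52, [311.0, 230.0], 220)]
roll_dark [(0.77, [294.0, 257.0], 329)]
roll_light [(0.89, [349.0, 220.0], 341), (0.81, [307.0, 228.0], 264), (0.22, [295.0, 256.0], 294)]
pointer [(0.67, [325.0, 158.0], 270)]
mark []
jar_jam [(0.85, [425.0, 183.0], 450)]
jar_honey [(0.52, [416.0, 192.0], 49), (0.21, [324.0, 166.0], 318)]
mug [(0.82, [402.0, 169.0], 967), (0.22, [323.0, 166.0], 335), (0.21, [424.0, 184.0], 469)]
top [[389.3, 0.0, 320.6], [0.0, 389.3, 197.4], [0.0, 0.0, 1.0]] [[0.03, -1.0, -0.01, 0.07], [-0.995, -0.029, -0.095, 0.542], [0.095, 0.012, -0.995, 1.237], [0.0, 0.0, 0.0, 1.0]]
warmer [(0.72, [377.0, 196.0], 5072)]
heat_knob_grip [(0.61, [425.0, 184.0], 132)]
tongs [(0.92, [234.0, 283.0], 371), (0.58, [256.0, 229.0], 107)]
caddy [(0.51, [264.0, 224.0], 251)]
roll_dark [(0.58, [377.0, 200.0], 159)]
roll_light [(0.63, [336.0, 206.0], 172), (0.59, [296.0, 193.0], 237)]
pointer []
mark [(0.21, [253.0, 225.0], 186)]
jar_jam [(0.8, [236.0, 138.0], 451)]
jar_honey [(0.7, [277.0, 140.0], 432), (0.2, [255.0, 226.0], 159)]
mug [(0.84, [209.0, 168.0], 890)]
```

Run:
```python
import cv2
for n,(a,b,c,d) in {"side":(100,330,220,470),"top":(110,310,180,460)}.items():
    im=cv2.imread(f"pics/{n}0.png")[a:b,c:d]
    k=min(800/im.shape[1],600/im.shape[0]);cv2.imwrite(f"pics/{n}0c.png",cv2.resize(im,None,fx=k,fy=k,interpolation=2));print(n,k)
```

```text
side 2.608695652173913
top 2.857142857142857
```

View pics/side0c.png

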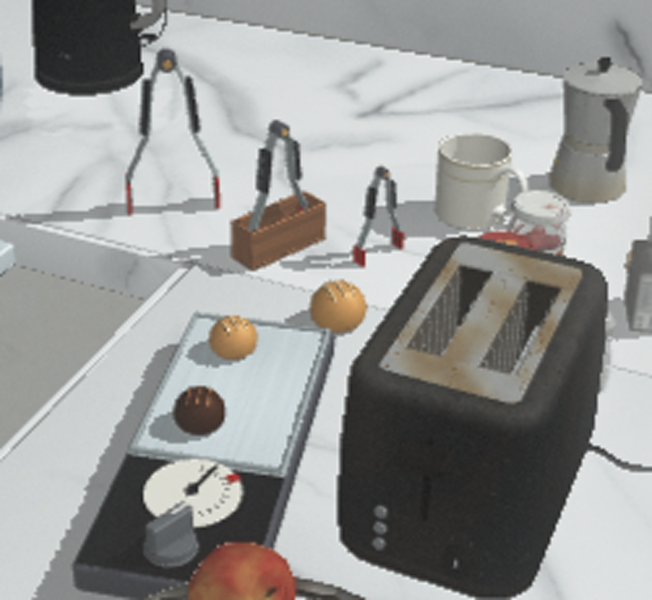

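View pics/top0c.png

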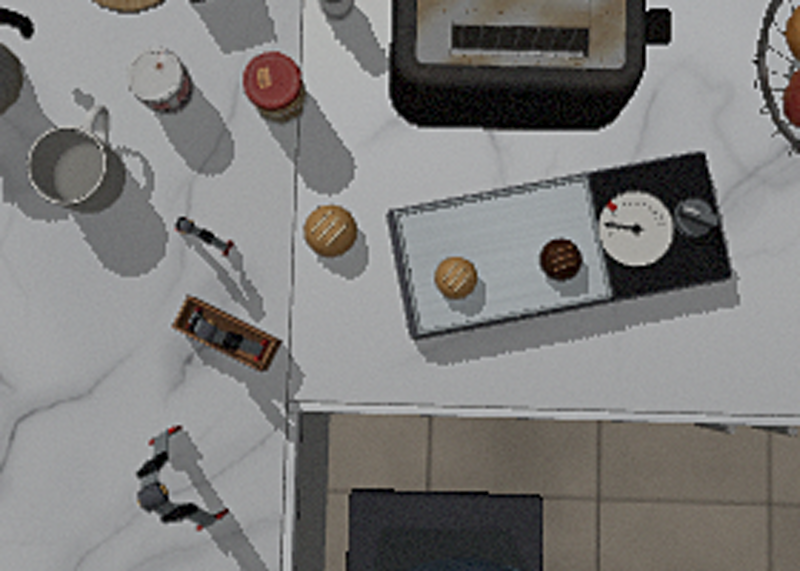

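The side view shows the dial (crop 193,492), the knob (172,535), the dark roll (200,410), the light roll (233,338), and a larger light look-alike (338,305). The tongs I want stand in the wooden holder (280,190). The larger and smaller tongs stand free on either side of it. The top view agrees: dial (636,228), knob (695,216), dark roll (561,260), holder (226,333). Next I fit poses.

```bash
cat > h.py <<'E'
import numpy as np,cv2
from bench import r,vision,spotter
from scipy.optimize import least_squares
C={n:vision.camera_model(n) for n in("side","top")}
def proj(n,P):
    P=np.atleast_2d(P);m=C[n];V=np.array(m["view"]);q=(P@V[:3,:3].T+V[:3,3])@np.array(m["camera_matrix"]).T
    return q[:,:2]/q[:,2:]
def onz(n,uv,z):
    m=C[n];V=np.array(m["view"]);R=V[:3,:3];c=-R.T@V[:3,3]
    d=R.T@np.linalg.solve(np.array(m["camera_matrix"]),[uv[0],uv[1],1]);return c+d*(z-c[2])/d[2]
def tri(a,b):
    return least_squares(lambda p:np.r_[proj("side",p)[0]-a,proj("top",p)[0]-b],[.5,0,.1]).x
S=lambda u,v:np.array([u/2.6087+220,v/2.6087+100]); T=lambda u,v:np.array([u/2.857+180,v/2.857+110])
def loc(p,L):
    c,s=np.cos(p[2]),np.sin(p[2]);L=np.atleast_2d(L)
    return np.c_[p[0]+c*L[:,0]-s*L[:,1],p[1]+s*L[:,0]+c*L[:,1],L[:,2]]
def rect(n,p0,yaw,z,half,ppm,im):
    # rectified view: up = local +x, left = local +y
    N=int(2*half*ppm);g=np.mgrid[0:N,0:N];L=np.c_[(half-g[0].ravel()/ppm),(half-g[1].ravel()/ppm),np.full(N*N,z)]
    m=proj(n,loc((p0[0],p0[1],yaw),L)).reshape(N,N,2).astype(np.float32)
    return cv2.remap(im,m[...,0],m[...,1],cv2.INTER_CUBIC)
E
python3 - <<'E'
from h import *
K=np.array([[.075,.185,.0435],[.075,-.185,.042],[-.075,-.185,.042],[-.075,.185,.0435],[0,-.087,.044],[0,-.153,.075]])
t=[T(388,212),T(706,153),T(735,277),T(415,338),T(636,228),T(694,213)]
s=[None,None,None,S(195,317),S(193,492),S(172,522)]
s[0]=S(333,333)
def f(p):
    W=loc(p,K);o=[proj("top",W[i])[0]-t[i] for i in range(6)]+[proj("side",W[i])[0]-s[i] for i in range(6) if s[i] is not None]
    return np.ravel(o)
a=least_squares(f,[.5,-.1,.17],loss='soft_l1');print("warmer",a.x.round(4),a.fun.reshape(-1,2).round(1).tolist())
np.save("w.npy",a.x)
W=loc(a.x,K);print("dial",W[4],"knob",W[5])
it,is_=cv2.imread("pics/top0.png"),cv2.imread("pics/side0.png")
for nm,ts,ss in(("dark",T(561,258),S(200,411)),("light",T(456,277),S(233,338)),("biglight",T(331,230),S(338,306)),("jam",T(160,80),S(540,212)),("holder",T(226,333),S(280,205))):
    z={"biglight":.025,"jam":.08,"holder":.05}.get(nm,.06);print(nm,"tri",tri(ss,ts).round(3),"z",z,onz("top",ts,z).round(3)[:2],onz("side",ss,z).round(3)[:2])
o=[rect(n,W[4],a.x[2],.0445,.075,2600,im) for n,im in(("top",it),("side",is_))]
cv2.imwrite("pics/dial0.png",np.hstack(o))
c1=cv2.resize(it[205:245,235:285],None,fx=8,fy=8,interpolation=2);c2=cv2.resize(is_[140:205,300:350],None,fx=8,fy=8,interpolation=2)
H=max(c1.shape[0],c2.shape[0]);cv2.imwrite("pics/tongs0.png",np.hstack([cv2.copyMakeBorder(c,0,H-c.shape[0],0,0,0) for c in(c1,c2)]))
E
```

```text
warmer [ 0.5525 -0.093   0.2229] [[-0.6, -1.6], [0.7, -2.8], [0.8, -0.7], [-1.1, 0.3], [0.5, -0.7], [2.9, -0.6], [0.6, -3.7], [-1.5, -4.2], [-0.5, -0.4], [-1.4, -2.0]]
dial [ 0.57173263 -0.17787955  0.044     ] knob [ 0.58632012 -0.24224728  0.075     ]
dark tri [ 0.534 -0.091  0.054] z 0.06 [ 0.532 -0.091] [ 0.538 -0.097]
light tri [0.509 0.025 0.054] z 0.06 [0.508 0.024] [0.514 0.017]
biglight tri [0.562 0.168 0.019] z 0.025 [0.56  0.167] [0.566 0.161]
jam tri [0.721 0.361 0.072] z 0.08 [0.715 0.357] [0.726 0.35 ]
holder tri [0.441 0.277 0.059] z 0.05 [0.439 0.277] [0.437 0.293]
```

View pics/dial0.png

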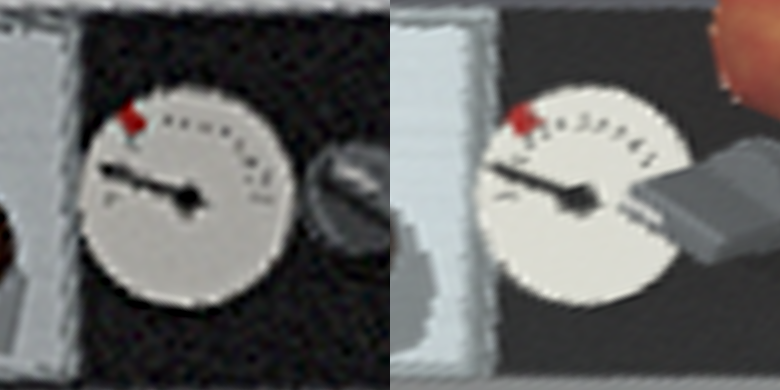

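View pics/tongs0.png

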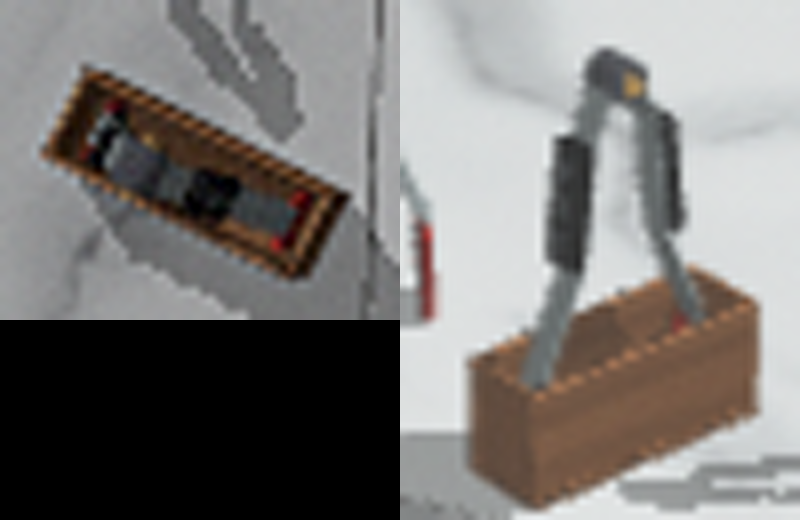

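The pointer sits at about 0.32 rad and the mark at about 0.91, so the knob needs about +0.98 rad. The tongs stand along the holder's long axis, with the head at crop (135,163) from the top and (615,75) from the side.

Run:
```python
from h import *
t8=lambda u,v:np.array([u/8+235,v/8+205]); s8=lambda u,v:np.array([(u-400)/8+300,v/8+140])
print("head",tri(s8(617,75),t8(138,165)).round(4), onz("top",t8(138,165),.155).round(3),onz("side",s8(617,75),.153).round(3))
c=np.array([onz("top",t8(*q),.05) for q in((85,70),(350,195),(300,275),(45,155))]);print("holder",c.mean(0).round(4),"yaw long",np.arctan2(*(c[0]+c[3]-c[1]-c[2])[[1,0]]))
cs=np.array([onz("side",s8(*q),.05) for q in((470,362),(540,395),(757,302),(690,268))]);print("holder side",cs.mean(0).round(4),"long",np.arctan2(*(cs[2]+cs[3]-cs[0]-cs[1])[[1,0]]))
print("pads", tri(s8(570,205),t8(212,193)).round(3),tri(s8(668,170),t8(110,150)).round(3))
print("jaws ends",onz("top",t8(102,130),.03).round(3),onz("top",t8(293,220),.03).round(3))
print("toaster front",onz("top",T(500,128),0).round(3),onz("top",T(500,65),.19).round(3),onz("top",T(640,110),0),tri(S(355,405),T(392,75)),tri(S(525,490),T(640,70)))
print("apple",tri(S(242,580),T(795,100)),"apple2",onz("top",T(760,80),.08))
```

```text
head [0.4406 0.2802 0.1538] [0.439 0.279 0.155] [0.441 0.283 0.153]
holder [0.4383 0.2761 0.05  ] yaw long 1.164298448356433
holder side [0.4436 0.2768 0.05  ] long 1.147027356792868
pads [0.431 0.26  0.108] [0.449 0.301 0.107]
jaws ends [0.455 0.318 0.03 ] [0.421 0.239 0.03 ]
toaster front [ 0.688 -0.025  0.   ] [ 0.713 -0.01   0.19 ] [ 0.71406885 -0.18845362  0.        ] [0.67282362 0.06835594 0.00345324] [ 0.80983035 -0.1383018   0.09506535]
apple [ 0.69518097 -0.32651514  0.13116938] apple2 [ 0.73291167 -0.30370462  0.08      ]
```

```bash
cat >> h.py <<'E'
def to(x,y,z,phi):
    from scipy.spatial.transform import Rotation as R
    s=r.sense();A=R.from_rotvec(s["orientation"]).as_matrix()
    B=np.c_[[np.cos(phi),np.sin(phi),0],[np.sin(phi),-np.cos(phi),0],[0,0,-1]]
    d=A.T@(np.array([x,y,z])-s["eef_pos"])/.25;w=R.from_matrix(A.T@B).as_rotvec()/np.radians(60)
    print("t",round(s["clock"],2),"pos",np.round(s["eef_pos"],4),"phi",round(np.arctan2(A[1,0],A[0,0]),3),"F",np.round(s["contact_force"],1),"w",round(s["gripper_width"],4),"row",np.round(np.r_[d,w],3).tolist())
E
python3 -m pendant '[[1,-0.4,0,0,0,-0.966,-1],[1,-0.4,0,0,0,-0.966,-1],[1,-0.4,0,0,0,-0.966,-1],[1,-0.4,0,0,0,-0.966,-1],[1,-0.4,0,0,0,-0.966,-1],[1,-0.4,0,0,0,-0.966,-1],[1,-0.4,0,0,0,-0.966,-1],[1,-0.4,0,0,0,-0.966,-1],[1,-0.4,0,0,0,-0.966,-1],[1,-0.4,0,0,0,-0.966,-1]]'
python3 -c "
from h import *
to(.585,-.2415,.13,1.254)"
```

```text
clock: 2.03
eef_pos: [0.3566, -0.4013, 0.2313]
orientation: [2.546, 1.84, -0.0]
contact_force: [0.2, -0.7, -0.1]
gripper_width: 0.0852
finger_force: 0.0
t 2.03 pos [ 0.3566 -0.4013  0.2313] phi 1.251 F [ 0.2 -0.7 -0.1] w 0.0852 row [0.894, 0.667, 0.405, -0.0, 0.0, -0.002]
```

```bash
python3 -m pendant '[[0.894,0.667,0.1,0,0,0,-1],[0.894,0.667,0.1,0,0,0,-1],[0.894,0.667,0.1,0,0,0,-1],[0.894,0.667,0.2,0,0,0,-1],[0.894,0.667,0.405,0,0,0,-1],[0.894,0.667,0.405,0,0,0,-1],[0.894,0.667,0.405,0,0,0,-1],[0.894,0.667,0.405,0,0,0,-1],[0.894,0.667,0.405,0,0,0,-1]]'
python3 -c "
from h import *
to(.585,-.2415,.052,1.254)
for n in('side','top'): cv2.imwrite(f'pics/{n}1.png',vision.snapshot(n))
a=cv2.imread('pics/side1.png')[200:340,220:380];b=cv2.imread('pics/top1.png')[130:230,360:480]
cv2.imwrite('pics/k1.png',np.hstack([cv2.resize(a,(400,350),interpolation=2),cv2.resize(b,(400,350),interpolation=2)]))"
```

```text
clock: 2.78
eef_pos: [0.5844, -0.2392, 0.1266]
orientation: [-2.541, -1.84, 0.003]
contact_force: [-0.3, -0.6, -0.4]
gripper_width: 0.0857
finger_force: 0.0
t 2.78 pos [ 0.5844 -0.2392  0.1266] phi 1.253 F [-0.3 -0.6 -0.4] w 0.0857 row [-0.009, 0.007, 0.298, -0.005, -0.001, -0.001]
```

View pics/k1.png

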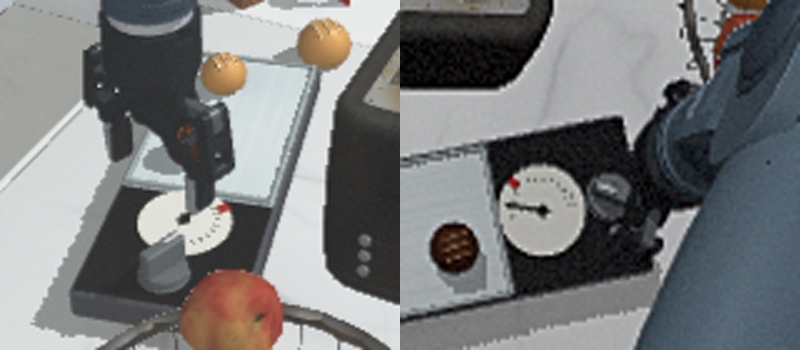

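The gripper is over the knob (side crop 165,260), and the closing line runs across the bar. I descend and close.

```bash
python3 -m pendant '[[-0.01,0.007,0.15,0,0,0,-1],[-0.01,0.007,0.3,0,0,0,-1],[-0.01,0.007,0.3,0,0,0,-1],[-0.01,0.007,0.3,0,0,0,0],[-0.01,0.007,0.3,0,0,0,0.4],[-0.01,0.007,0.3,0,0,0,0.6],[-0.01,0.007,0.3,0,0,0,0.75],[-0.01,0.007,0.3,0,0,0,0.75],[-0.01,0.007,0.3,0,0,0,0.75]]'
python3 -c "
from h import *
to(.585,-.2415,.052,1.254)"
```

```text
clock: 3.63
eef_pos: [0.5839, -0.244, 0.0563]
orientation: [-2.544, -1.842, 0.005]
contact_force: [-14.6, 3.7, 21.4]
gripper_width: 0.0126
finger_force: 19.1
t 3.63 pos [ 0.5839 -0.244   0.0563] phi 1.253 F [-14.6   3.7  21.4] w 0.0126 row [0.011, 0.001, 0.017, -0.002, 0.002, -0.001]
```

```bash
python3 -m pendant '[[0,-0.008,-0.006,0,0,0,0.75],[0,-0.008,-0.006,0,0,0,0.75],[0,-0.008,-0.006,0,0,0,0.75]]'
python3 -m pendant '[[0,0,0,0,0,0.08,0.75],[0,0,0,0,0,0.16,0.75],[0,0,0,0,0,0.24,0.75],[0,0,0,0,0,0.3,0.75],[0,0,0,0,0,0.3,0.75],[0,0,0,0,0,0.3,0.75]]'
python3 -c "
from h import *
to(.585,-.2415,.052,1.254)"
```

```text
clock: 3.88
eef_pos: [0.5838, -0.2439, 0.0567]
orientation: [2.544, 1.842, -0.001]
contact_force: [0.7, -1.8, -2.1]
gripper_width: 0.0116
finger_force: 52.2
clock: 4.38
eef_pos: [0.583, -0.2435, 0.0567]
orientation: [-2.8, -1.424, 0.002]
contact_force: [-3.3, -2.1, 1.7]
gripper_width: 0.0116
finger_force: 52.5
t 4.38 pos [ 0.583  -0.2435  0.0567] phi 0.941 F [-3.3 -2.1  1.7] w 0.0116 row [0.011, 0.002, 0.019, -0.001, 0.001, -0.299]
```

```bash
python3 -m pendant '[[0,0,0,0,0,0.08,0.75],[0,0,0,0,0,0.16,0.75],[0,0,0,0,0,0.24,0.75],[0,0,0,0,0,0.32,0.75],[0,0,0,0,0,0.4,0.75],[0,0,0,0,0,0.48,0.75],[0,0,0,0,0,0.52,0.75],[0,0,0,0,0,0.52,0.75],[0,0,0,0,0,0.52,0.75]]'
cat > d.py <<'E'
from h import *
import sys
w=np.load("w.npy");D=loc(w,[[0,-.087,.0445]])[0]
ims={n:vision.snapshot(n) for n in("top","side")}
o=[rect(n,D,w[2],.0445,.055,3600,ims[n]) for n in ims]
cv2.imwrite(f"pics/{sys.argv[1]}.png",np.hstack(o));to(.585,-.2415,.052,1.254)
E
python3 d.py dial1
```

```text
clock: 5.13
eef_pos: [0.582, -0.2423, 0.0567]
orientation: [-3.078, -0.618, 0.004]
contact_force: [-6.7, 1.3, 4.9]
gripper_width: 0.012
finger_force: 53.1
t 5.23 pos [ 0.582  -0.2423  0.0567] phi 0.396 F [-5.9  1.2  4.1] w 0.0118 row [0.012, 0.002, 0.019, -0.003, 0.001, -0.819]
```

View pics/dial1.png

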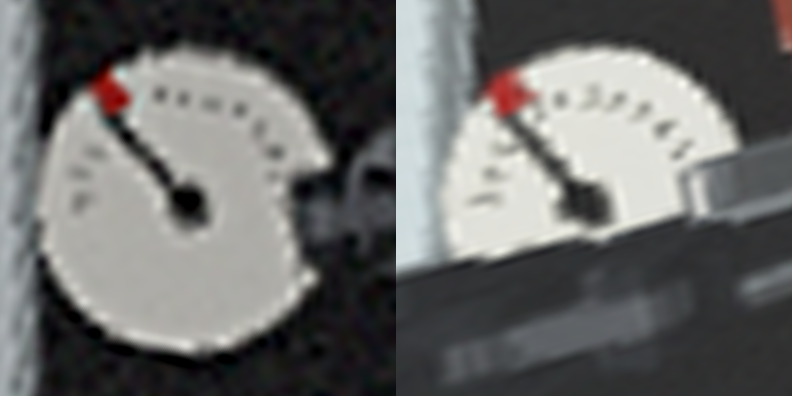

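The pointer (about 110,118 left and 508,118 right) is just short of the mark (110,94 and 510,92). I measure the rest numerically.

```bash
cat > m.py <<'E'
from h import *
import sys
w=np.load("w.npy");D=loc(w,[[0,-.087,.0445]])[0]
def meas(im,n,c=None,pp=4000):
    o=rect(n,D,w[2],.0445,.05,pp,im).astype(int);b,g,rr=o[...,0],o[...,1],o[...,2]
    if c is None:
        m=((b>120)&(rr>130)&(rr>=b+3)).astype(np.uint8);m=cv2.morphologyEx(m,cv2.MORPH_OPEN,np.ones((9,9)))
        k=max(cv2.findContours(m,0,1)[0],key=cv2.contourArea);c=np.array(cv2.fitEllipse(cv2.convexHull(k))[0])
    yy,xx=np.mgrid[:o.shape[0],:o.shape[1]];dx,dy=c[0]-xx,c[1]-yy;R=np.hypot(dx,dy)/pp;a=np.arctan2(dy,dx)
    red=(rr>120)&(g<80)&(R<.043)&(R>.025);dk=(rr<95)&(g<95)&(b<95)&(R<.030)&(R>.012)&(a>.1)&(a<1.3)
    dk=cv2.morphologyEx(dk.astype(np.uint8),cv2.MORPH_OPEN,np.ones((5,5)))>0
    k=cv2.connectedComponentsWithStats(dk.astype(np.uint8));i=1+np.argmax(k[2][1:,4]);dk=k[1]==i
    mk=np.arctan2(dy[red].mean(),dx[red].mean());p=np.arctan2(dy[dk].mean(),dx[dk].mean())
    # direction of the pointer's own axis
    e=np.linalg.eigh(np.cov(np.c_[dx[dk],dy[dk]].T))[1][:,1];e*=np.sign(e[0])
    print(n,"c",c.round(1),"mark",mk.round(3),"ptr",p.round(3),"axis",np.arctan2(e[1],e[0]).round(3),"n",red.sum(),dk.sum());return c
for n in("top","side"):
    c=meas(cv2.imread(f"pics/{n}0.png"),n)
    meas(vision.snapshot(n),n,c)
E
python3 m.py
```

```text
top c [185.6 203.9] mark 0.959 ptr 0.346 axis 0.402 n 754 1275
top c [185.6 203.9] mark 0.966 ptr 0.847 axis 0.826 n 930 1063
side c [200.9 199.7] mark 0.868 ptr 0.248 axis 0.327 n 1017 839
side c [200.9 199.7] mark 0.861 ptr 0.704 axis 0.825 n 1080 686
```

```bash
python3 -m pendant '[[0,0,0,0,0,0.06,0.75],[0,0,0,0,0,0.12,0.75],[0,0,0,0,0,0.19,0.75],[0,0,0,0,0,0.19,0.75],[0,0,0,0,0,0.19,0.75]]'
sed -i 's/^    c=meas(cv2.*/    c=np.array({"top":[187,204.],"side":[188.5,205]}[n]);meas(cv2.imread(f"pics\/{n}0.png"),n,c)/' m.py; python3 m.py
```

```text
clock: 5.75
eef_pos: [0.5818, -0.2417, 0.0567]
orientation: [-3.123, -0.31, 0.005]
contact_force: [-6.6, 1.7, 5.6]
gripper_width: 0.012
finger_force: 53.2
top c [187. 204.] mark 0.951 ptr 0.341 axis 0.407 n 754 1268
top c [187. 204.] mark 0.953 ptr 0.948 axis 0.959 n 837 1172
side c [188.5 205. ] mark 0.954 ptr 0.355 axis 0.333 n 1025 853
side c [188.5 205. ] mark 0.955 ptr 0.968 axis 0.916 n 1119 901
```

The pointer is on the mark in both views, within about 0.01 rad. I release and rise.

```bash
python3 -m pendant '[[0,0,0,0,0,0,0.5],[0,0,0,0,0,0,0],[0,0,0,0,0,0,-0.6],[0,0,0,0,0,0,-0.6],[0,0,-0.1,0,0,0,-0.6],[0,0,-0.3,0,0,0,-0.6],[0,0,-0.5,0,0,0,-0.6],[0,0,-0.7,0,0,0,-0.6],[0,0,-0.8,0,0,0,-0.6],[0,0,-0.8,0,0,0,-0.6]]'
python3 m.py | grep -v "n 754\|n 1025"
python3 -c "
from h import *
to(.4405,.2795,.26,1.155+np.pi/2)"
```

```text
clock: 6.68
eef_pos: [0.5866, -0.2448, 0.2652]
orientation: [3.119, 0.307, 0.017]
contact_force: [1.1, -1.6, 1.1]
gripper_width: 0.0684
finger_force: 0.0
top c [187. 204.] mark 0.953 ptr 0.946 axis 0.956 n 852 1130
side c [188.5 205. ] mark 0.955 ptr 0.968 axis 0.915 n 1104 913
t 6.78 pos [ 0.5859 -0.2444  0.2603] phi 0.196 F [ 0.3 -0.8 -0.7] w 0.0681 row [-0.162, -2.169, -0.011, 0.01, 0.004, -2.416]
```

```bash
python3 -m pendant '[[-0.2,-1,0,0,0,-1,-0.6],[-0.2,-1,0,0,0,-1,-0.6],[-0.2,-1,0,0,0,-1,-0.6],[-0.2,-1,0,0,0,-1,-0.6],[-0.2,-1,0,0,0,-1,-0.6],[-0.2,-1,0,0,0,-1,-0.6],[-0.2,-1,0,0,0,-1,-0.6],[-0.2,-1,0,0,0,-1,-0.6],[-0.2,-1,0,0,0,-1,-0.6],[-0.2,-1,0,0,0,-1,-0.6]]'
python3 -c "
from h import *
to(.4405,.2795,.26,1.155+np.pi/2)"
```

```text
clock: 7.62
eef_pos: [0.4847, -0.0072, 0.2543]
orientation: [-2.551, -1.83, 0.004]
contact_force: [0.3, 0.1, -0.7]
gripper_width: 0.0686
finger_force: 0.0
t 7.62 pos [ 0.4847 -0.0072  0.2543] phi 1.245 F [ 0.3  0.1 -0.7] w 0.0686 row [1.03, -0.535, -0.022, -0.003, -0.002, -1.414]
```

```bash
python3 -m pendant '[[0.95,-0.5,0,0,0,-1,-0.6],[0.95,-0.5,0,0,0,-1,-0.6],[0.95,-0.5,0,0,0,-1,-0.6],[0.95,-0.5,0,0,0,-1,-0.6],[0.95,-0.5,0,0,0,-1,-0.6],[0.95,-0.5,0,0,0,-1,-0.6],[0.95,-0.5,0,0,0,-1,-0.6],[0.95,-0.5,0,0,0,-1,-0.6],[0.95,-0.5,0,0,0,-1,-0.6],[0.95,-0.5,0,0,0,-1,-0.6]]'
python3 -c "
from h import *
to(.4405,.2795,.2,1.155+np.pi/2)"
```

```text
clock: 8.45
eef_pos: [0.4433, 0.2575, 0.2547]
orientation: [-1.296, -2.86, 0.003]
contact_force: [-0.3, 0.0, 0.6]
gripper_width: 0.0685
finger_force: 0.0
t 8.45 pos [0.4433 0.2575 0.2547] phi 2.29 F [-0.3  0.   0.6] w 0.0685 row [0.074, 0.05, 0.219, -0.002, -0.001, -0.416]
```

```bash
python3 -m pendant '[[0.074,0.05,0,0,0,-0.416,-0.7],[0.074,0.05,0,0,0,-0.416,-0.7],[0.074,0.05,0,0,0,-0.416,-0.7],[0.074,0.05,0.1,0,0,-0.416,-0.7],[0.074,0.05,0.2,0,0,-0.416,-0.7],[0.074,0.05,0.2,0,0,-0.416,-0.7],[0.074,0.05,0.2,0,0,-0.416,-0.7]]'
python3 -c "
from h import *
to(.4405,.2795,.0945,1.155+np.pi/2)
for n in('side','top'): cv2.imwrite(f'pics/{n}2.png',vision.snapshot(n))
a=cv2.imread('pics/side2.png')[100:220,260:400];b=cv2.imread('pics/top2.png')[180:280,200:320]
cv2.imwrite('pics/k2.png',np.hstack([cv2.resize(a,(400,343),interpolation=2),cv2.resize(b,(400,343),interpolation=2)]))"
```

```text
clock: 9.03
eef_pos: [0.4398, 0.2782, 0.2047]
orientation: [-0.652, -3.069, 0.005]
contact_force: [-0.2, 0.1, 0.9]
gripper_width: 0.0729
finger_force: 0.0
t 9.03 pos [0.4398 0.2782 0.2047] phi 2.723 F [-0.2  0.1  0.9] w 0.0729 row [-0.002, 0.008, 0.441, -0.004, -0.003, -0.003]
```

View pics/k2.png

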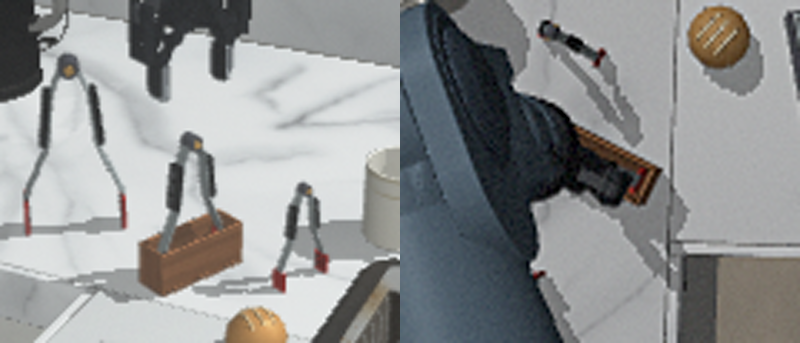

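The open fingers straddle the tongs' head (side crop 190,140) along the holder's long axis. Before descending I check how far away the big tongs stand.

```bash
python3 -c "
from h import *
print(tri(S(167,60),T(152,497)),tri(S(381,172),T(185,225)))"
```

```text
[0.27790854 0.31841201 0.19272224] [0.55119378 0.31611429 0.10716363]
```

```bash
python3 -m pendant '[[0,0.008,0.1,0,0,0,-0.7],[0,0.008,0.2,0,0,0,-0.7],[0,0.008,0.3,0,0,0,-0.7],[0,0.008,0.38,0,0,0,-0.7],[0,0.008,0.42,0,0,0,-0.7],[0,0.008,0.42,0,0,0,-0.7],[0,0.008,0.42,0,0,0,-0.7]]'
python3 -c "
from h import *
to(.4405,.2795,.0945,1.155+np.pi/2)"
```

```text
clock: 9.72
eef_pos: [0.4428, 0.2815, 0.1025]
orientation: [0.649, 3.073, 0.001]
contact_force: [-0.7, -0.0, 0.5]
gripper_width: 0.0729
finger_force: 0.0
t 9.72 pos [0.4428 0.2815 0.1025] phi 2.725 F [-0.7 -0.   0.5] w 0.0729 row [0.005, -0.011, 0.032, 0.001, 0.001, -0.0]
```

```bash
python3 -m pendant '[[0.005,-0.008,0.022,0,0,0,-0.7],[0.005,-0.008,0.022,0,0,0,-0.4],[0.005,-0.008,0.022,0,0,0,-0.25],[0.005,-0.008,0.022,0,0,0,-0.18],[0.005,-0.008,0.022,0,0,0,-0.18],[0.005,-0.008,0.022,0,0,0,-0.18]]'
python3 -m pendant '[[0,0,0,0,0,0,-0.13],[0,0,0,0,0,0,-0.13],[0,0,0,0,0,0,-0.13]]'
```

```text
clock: 10.22
eef_pos: [0.4413, 0.2807, 0.0972]
orientation: [0.648, 3.072, 0.003]
contact_force: [-0.3, 0.8, 6.9]
gripper_width: 0.0503
finger_force: 6.0
clock: 10.47
eef_pos: [0.4419, 0.2811, 0.0978]
orientation: [0.648, 3.071, 0.005]
contact_force: [-0.4, 1.0, 9.0]
gripper_width: 0.0483
finger_force: 11.2
```

```bash
python3 -m pendant '[[0,0,-0.03,0,0,0,-0.14],[0,0,-0.08,0,0,0,-0.14],[0,0,-0.15,0,0,0,-0.14],[0,0,-0.25,0,0,0,-0.14],[0,0,-0.35,0,0,0,-0.14],[0,0,-0.45,0,0,0,-0.14],[0,0,-0.55,0,0,0,-0.14],[0,0,-0.6,0,0,0,-0.14],[0,0,-0.6,0,0,0,-0.14]]'
python3 -c "
from h import *
to(.534,-.092,.25,.223+np.pi/2)
for n in('side','top'): cv2.imwrite(f'pics/{n}3.png',vision.snapshot(n))
a=cv2.imread('pics/side3.png')[60:260,260:400];b=cv2.imread('pics/top3.png')[180:280,200:320]
cv2.imwrite('pics/k3.png',np.hstack([cv2.resize(a,(350,500),interpolation=2),cv2.resize(b,(450,500),interpolation=2)]))"
```

```text
clock: 11.22
eef_pos: [0.4416, 0.2804, 0.2493]
orientation: [0.648, 3.07, 0.004]
contact_force: [-0.5, 0.6, -1.2]
gripper_width: 0.0485
finger_force: 4.1
t 11.22 pos [0.4416 0.2804 0.2493] phi 2.726 F [-0.5  0.6 -1.2] w 0.0485 row [-0.94, -1.213, -0.004, 0.005, 0.002, 0.89]
```

View pics/k3.png

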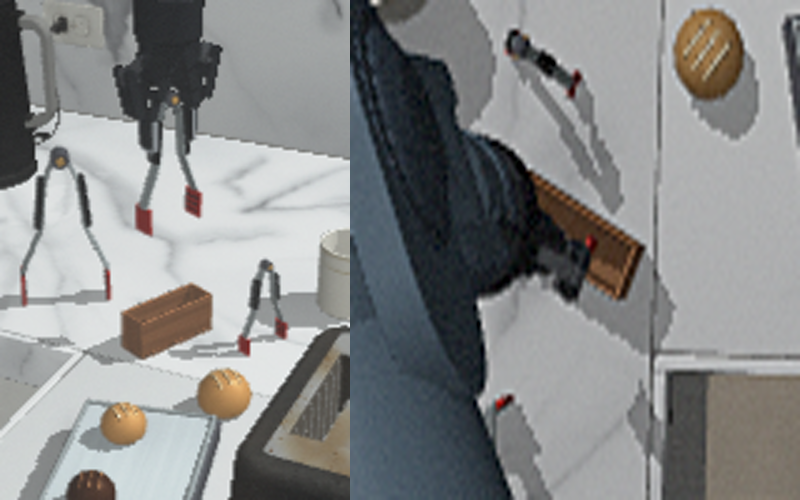

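The tongs are held upright and clear of the holder, jaws at side crop (143,220) and (193,200). I carry them to the dark roll.

```bash
python3 -m pendant '[[-0.03,-0.03,0,0,0,0.03,-0.11],[-0.09,-0.11,0,0,0,0.08,-0.11],[-0.17,-0.21,0,0,0,0.16,-0.11],[-0.25,-0.32,0,0,0,0.24,-0.11],[-0.33,-0.43,0,0,0,0.32,-0.11],[-0.42,-0.54,0,0,0,0.4,-0.11],[-0.5,-0.65,0,0,0,0.48,-0.11],[-0.58,-0.75,0,0,0,0.55,-0.11],[-0.63,-0.82,0,0,0,0.6,-0.11],[-0.65,-0.84,0,0,0,0.62,-0.11]]'
python3 -c "
from h import *
to(.534,-.092,.25,.223+np.pi/2)"
```

```text
clock: 12.15
eef_pos: [0.5032, 0.0184, 0.2442]
orientation: [-1.604, -2.699, 0.005]
contact_force: [-0.6, 0.1, -0.7]
gripper_width: 0.0477
finger_force: 4.3
t 12.15 pos [0.5032 0.0184 0.2442] phi 2.069 F [-0.6  0.1 -0.7] w 0.0477 row [-0.447, -0.103, -0.023, -0.004, 0.0, 0.263]
```

```bash
python3 -m pendant '[[-0.08,-0.02,0,0,0,0.05,-0.11],[-0.17,-0.04,0,0,0,0.1,-0.11],[-0.26,-0.06,0,0,0,0.15,-0.11],[-0.35,-0.08,0,0,0,0.21,-0.11],[-0.41,-0.1,0,0,0,0.26,-0.11],[-0.445,-0.103,0,0,0,0.263,-0.11],[-0.445,-0.103,0,0,0,0.263,-0.11],[-0.445,-0.103,0,0,0,0.263,-0.11]]'
python3 -c "
from h import *
to(.534,-.092,.25,.223+np.pi/2)
for n in('side','top'):
    im=vision.snapshot(n);cv2.imwrite(f'pics/{n}4.png',im)
    for d in spotter.outline_of(n,'roll_dark')[:2]: print(n,round(d['conf'],2),np.round(d['centre'],1),d['region'].sum())
a=cv2.imread('pics/side4.png')[130:300,240:380];b=cv2.imread('pics/top4.png')[150:250,310:430]
cv2.imwrite('pics/k4.png',np.hstack([cv2.resize(a,(412,500),interpolation=2),cv2.resize(b,(388,500),interpolation=2)]))
# original pictures: roll centre by colour
from math import pi
for n,box,z in(('side',(285,240,312,275),.058),('top',(368,190,386,212),.058)):
    im=cv2.imread(f'pics/{n}0.png').astype(int);x0,y0,x1,y1=box;c=im[y0:y1,x0:x1]
    m=(c[...,2]<110)&(c[...,2]>c[...,0]+8);v,u=np.nonzero(m);q=[u.mean()+x0,v.mean()+y0];q2=[(u.min()+u.max())/2+x0,(v.min()+v.max())/2+y0];print(n,np.round(q,1),q2,m.sum(),onz(n,q2,z).round(4))"
```

```text
clock: 12.82
eef_pos: [0.5348, -0.0871, 0.2452]
orientation: [-1.949, -2.461, 0.0]
contact_force: [0.6, 0.3, -1.1]
gripper_width: 0.0475
finger_force: 4.3
t 12.82 pos [ 0.5348 -0.0871  0.2452] phi 1.802 F [ 0.6  0.3 -1.1] w 0.0475 row [-0.018, -0.008, -0.019, -0.001, -0.001, 0.008]
side 0.67 [293.7 258.8] 299
top 0.68 [374.3 200.9] 169
side [296.1 257.3] [np.float64(296.0), np.float64(256.5)] 256 [ 0.5331 -0.0918  0.058 ]
top [375.7 200.3] [np.float64(376.0), np.float64(200.5)] 146 [ 0.5315 -0.0902  0.058 ]
```

View pics/k4.png

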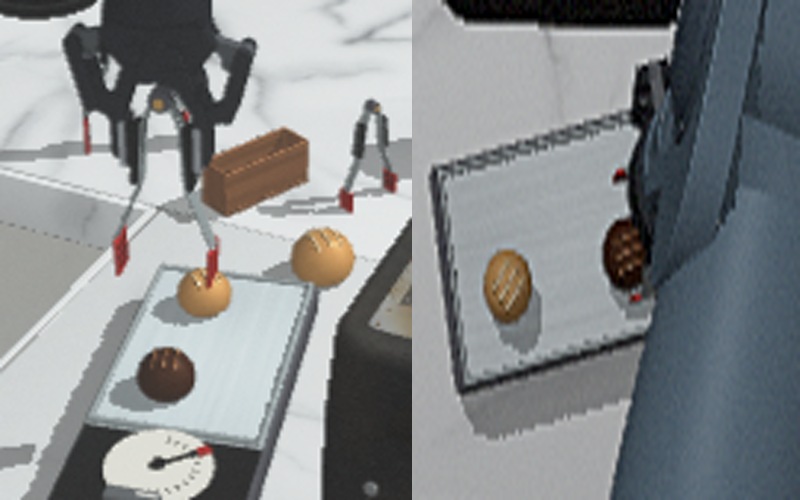

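The tongs are above the dark roll, with the jaws at side crop (120,250) and (212,262) and the roll at (167,375). I check that the jaw midpoint is where the TCP says.

```bash
python3 -c "
from h import *
p=r.sense()['eef_pos']
c,s=np.cos(.231),np.sin(.231)
for sg in(1,-1): print(proj('side',[p[0]+sg*.041*c,p[1]+sg*.041*s,p[2]-.094+.016]))
im=cv2.imread('pics/side4.png').astype(int);m=((im[...,2]>110)&(im[...,1]<70)&(im[...,0]<80)).astype(np.uint8);m[:190]=0
k=cv2.connectedComponentsWithStats(m);print([(k[3][i].round(1),k[2][i].tolist()) for i in range(1,k[0]) if k[2][i,4]>15])
to(.532,-.0905,.25,.223+np.pi/2)"
```

```text
[[314.15121786 218.66921412]]
[[278.72347279 214.56108259]]
[(array([357.5, 197.8]), [356, 195, 4, 7, 22]), (array([280.7, 214.9]), [279, 208, 4, 15, 29]), (array([311.8, 219.9]), [310, 215, 4, 12, 27]), (array([303.5, 311.9]), [300, 309, 9, 7, 24])]
t 13.02 pos [ 0.535  -0.0865  0.246 ] phi 1.803 F [-0.3  0.1 -1.6] w 0.0476 row [-0.013, -0.015, -0.016, -0.0, -0.0, 0.009]
```

```bash
python3 -m pendant '[[-0.013,-0.015,0,0,0,0.009,-0.11],[-0.013,-0.015,0.05,0,0,0.009,-0.11],[-0.013,-0.015,0.12,0,0,0.009,-0.11],[-0.013,-0.015,0.2,0,0,0.009,-0.11],[-0.013,-0.015,0.28,0,0,0.009,-0.11],[-0.013,-0.015,0.35,0,0,0.009,-0.11],[-0.013,-0.015,0.39,0,0,0.009,-0.11],[-0.013,-0.015,0.41,0,0,0.009,-0.11],[-0.013,-0.015,0.41,0,0,0.009,-0.11],[-0.013,-0.015,0.41,0,0,0.009,-0.11]]'
python3 -c "
from h import *
to(.532,-.0905,.14,.223+np.pi/2)
im=vision.snapshot('side');cv2.imwrite('pics/side5.png',im)
cv2.imwrite('pics/k5.png',cv2.resize(im[190:290,240:360],(720,600),interpolation=2))"
```

```text
clock: 13.85
eef_pos: [0.5328, -0.0917, 0.1442]
orientation: [1.962, 2.452, 0.0]
contact_force: [0.9, -0.5, -0.0]
gripper_width: 0.0475
finger_force: 4.3
t 13.85 pos [ 0.5328 -0.0917  0.1442] phi 1.792 F [ 0.9 -0.5 -0. ] w 0.0475 row [0.005, -0.002, 0.017, 0.001, 0.0, -0.002]
```

View pics/k5.png

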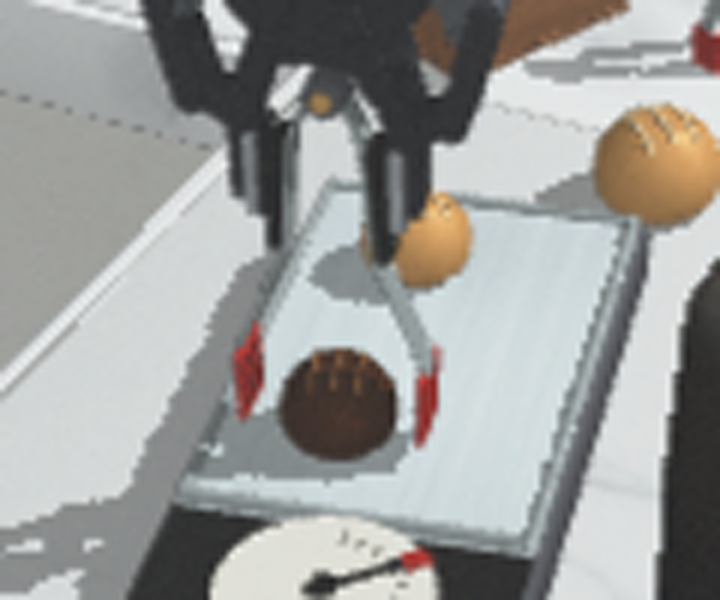

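The jaws straddle the dark roll, at (248,370) and (428,395) with the roll at (338,405). I lower about 3 mm and squeeze gradually.

```bash
python3 -m pendant '[[0.008,0,0.01,0,0,0,-0.11],[0.008,0,0.012,0,0,0,-0.08],[0.008,0,0.012,0,0,0,-0.05],[0.008,0,0.012,0,0,0,-0.02],[0.008,0,0.012,0,0,0,0.01],[0.008,0,0.012,0,0,0,0.04],[0.008,0,0.012,0,0,0,0.07],[0.008,0,0.012,0,0,0,0.09],[0.008,0,0.012,0,0,0,0.09]]'
python3 -m pendant '[[0,0,0,0,0,0,0.14],[0,0,0,0,0,0,0.14],[0,0,0,0,0,0,0.14]]'
```

```text
clock: 14.65
eef_pos: [0.5322, -0.0898, 0.1407]
orientation: [1.963, 2.452, 0.0]
contact_force: [-0.8, 0.2, 0.2]
gripper_width: 0.0393
finger_force: 30.1
clock: 14.9
eef_pos: [0.5323, -0.0898, 0.1408]
orientation: [1.963, 2.452, 0.0]
contact_force: [0.3, -0.3, 1.2]
gripper_width: 0.0391
finger_force: 60.0
```

```bash
python3 -m pendant '[[0,0,-0.02,0,0,0,0.14],[0,0,-0.05,0,0,0,0.14],[0,0,-0.1,0,0,0,0.14],[0,0,-0.16,0,0,0,0.14],[0,0,-0.22,0,0,0,0.14],[0,0,-0.28,0,0,0,0.14],[0,0,-0.34,0,0,0,0.14],[0,0,-0.39,0,0,0,0.14],[0,0,-0.41,0,0,0,0.14],[0,0,-0.41,0,0,0,0.14]]'
python3 -m pendant '[[0,0,0,0,0,0,0.14],[0,0,0,0,0,0,0.14],[0,0,0,0,0,0,0.14],[0,0,0,0,0,0,0.14]]'
python3 -c "
from h import *
to(.532,-.0905,.243,.223+np.pi/2)
a=vision.snapshot('side');b=vision.snapshot('top')
cv2.imwrite('pics/k6.png',np.hstack([cv2.resize(a[130:300,240:380],(412,500),interpolation=2),cv2.resize(b[150:250,310:430],(388,500),interpolation=2)]))"; python3 m.py | grep -v "n 754\|n 1025"
```

```text
clock: 15.73
eef_pos: [0.5329, -0.09, 0.2447]
orientation: [1.961, 2.451, 0.002]
contact_force: [0.2, -0.7, -0.6]
gripper_width: 0.0388
finger_force: 60.4
clock: 16.07
eef_pos: [0.5315, -0.0895, 0.2421]
orientation: [-1.962, -2.452, 0.001]
contact_force: [0.5, -0.3, -1.0]
gripper_width: 0.0388
finger_force: 60.4
t 16.07 pos [ 0.5315 -0.0895  0.2421] phi 1.792 F [ 0.5 -0.3 -1. ] w 0.0388 row [-0.004, 0.001, -0.003, -0.001, -0.001, -0.002]
top c [187. 204.] mark nan ptr 0.645 axis -0.963 n 0 4205
side c [188.5 205. ] mark 0.954 ptr 0.968 axis 0.916 n 1107 907m.py:13: RuntimeWarning: Mean of empty slice.
  mk=np.arctan2(dy[red].mean(),dx[red].mean());p=np.arctan2(dy[dk].mean(),dx[dk].mean())
  ret = ret.dtype.type(ret / rcount)
```

View pics/k6.png

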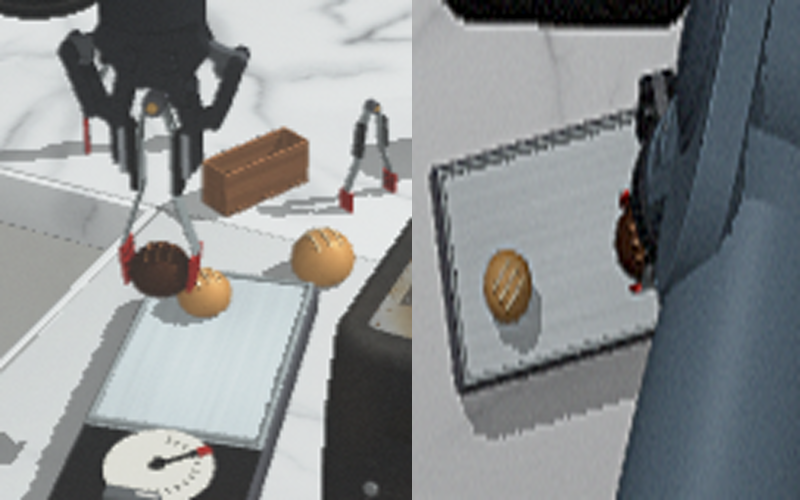

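The dark roll hangs in the jaws (side crop 160,268), about 10 cm above the plate. The light roll is still in place and the pointer is still on the mark, so I hand in.

```bash
python3 -c "
from bench import r
print(r.job_done())"
```

```text
the job is handed in; nothing more can be done
None
```

I handed the job in at about 16 s: the knob is turned so the pointer is on the red mark and then released, and the robot still holds the tongs with the dark roll about 10 cm above the plate; the hand-in call gave no verdict.

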